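Try the two cap keys on the locked box

TASK

The wooden box on the cooktop is locked, and only one of the two look-alike brass cap keys with blue wings turns its lock. Put a key over the lock's turn bar, wing in line with the bar, and turn it clockwise: if the red pointer does not follow, stand that key back upright on the cooktop and use the other one. Finish with the pointer on the green mark, the key that worked left sitting flat on the lock, and the other key standing upright on the cooktop.

Things in the scene. Friction and masses are not known exactly. Their poses are not given: they have to be found in the camera images.
- key_a_grip (a point): First cap key, 140 g: brass bell, 73 mm wide, 38 tall, open below (bore 64 wide, 31 deep), standing on its rim; on top a blue wing 44 long, 14 thick, 56 high. Point: centre of the wing, 67 above the rim, 28 above the bell; x along the wing, y across its thickness, z up; half a turn is alike. Inside it is either smooth (spins round the bar) or slotted.
- key_b_grip (a point): Second cap key, 140 g: brass bell, 73 mm wide, 38 tall, open below (bore 64 wide, 31 deep), standing on its rim; on top a blue wing 44 long, 14 thick, 56 high. Point: centre of the wing, 67 above the rim, 28 above the bell; x along the wing, y across its thickness, z up; half a turn is alike. Outside just like the first; exactly one of them is slotted.
- lock_centre (a point): Lock on a fixed wooden box (104 x 150 mm, 95 high). Point: on the lock's axis, on top of its round plate (86 mm wide, 107 above the cooktop), where a key's rim rests. From it rises a steel turn bar 44 long, 10 wide, 23 high. z up. At joint value 0 the bar runs along y and the red pointer, seen past the plate's edge, points to -y.
- lock_bar (a joint): Angle of turn bar and pointer, rad: starts at 0 to 0.1 (locked), grows clockwise seen from above, stop at 1.2, stays where left, takes about 0.1 N m. The green arc on the lid spans 0.6 to 1.15. The slotted key (slot 28 mm wide, along its wing) moves it after about 0.4 rad of play from wing in line with bar; the smooth key never does.
Mind the look-alikes: they are no part of the job. What is shaped like the part that bears key_b_grip but orange, turquoise or white is not meant.

How it is judged:
On the way, in this order (a step that is already met when the one before it is completed fails the run):
1. a key is set flat over the turn bar while the lock is still locked (((horizontal distance between key_a_grip and lock_centre below 0.02 m and z of key_a_grip in the frame of lock_centre between 0.055 and 0.08 m and angle between key_a_grip's own z axis and vertical below 0.175 rad) or (horizontal distance between key_b_grip and lock_centre below 0.02 m and z of key_b_grip in the frame of lock_centre between 0.055 and 0.08 m and angle between key_b_grip's own z axis and vertical below 0.175 rad)) and value of joint lock_bar below 0.3 rad), for 0.1 s.
2. the lock is turned to the green mark with a key sitting on it (((horizontal distance between key_a_grip and lock_centre below 0.02 m and z of key_a_grip in the frame of lock_centre between 0.055 and 0.08 m and angle between key_a_grip's own z axis and vertical below 0.175 rad) or (horizontal distance between key_b_grip and lock_centre below 0.02 m and z of key_b_grip in the frame of lock_centre between 0.055 and 0.08 m and angle between key_b_grip's own z axis and vertical below 0.175 rad)) and value of joint lock_bar above 0.6 rad), for 0.2 s.
At the end, for the whole second after the job is handed in: Lock turned 0.6 rad or more; one key on the lock plate, within 20 mm of its axis, wing centre 55 to 80 mm above the plate, the other standing on the cooktop, wing centre below 80 mm; both within 10 degrees of upright (value of joint lock_bar above 0.6 rad and ((horizontal distance between key_a_grip and lock_centre below 0.02 m and z of key_a_grip in the frame of lock_centre between 0.055 and 0.08 m and angle between each of key_a_grip, key_b_grip's own z axis and vertical below 0.175 rad and height (world z) of key_b_grip below 0.08 m) or (horizontal distance between key_b_grip and lock_centre below 0.02 m and z of key_b_grip in the frame of lock_centre between 0.055 and 0.08 m and angle between each of key_b_grip, key_a_grip's own z axis and vertical below 0.175 rad and height (world z) of key_a_grip below 0.08 m))); the robot touches nothing.
It fails at once if the lock is turned with no key over it, or the key is taken off the turned lock (value of joint lock_bar above 0.6 rad and distance between each of key_a_grip, key_b_grip and lock_centre above 0.11 m).
It also fails if it takes over 64 s, if anything falls off the work surface, if the arm or the gripper's body presses on something with over 40 N, if the wrist force passes 120 N, or if a joint passes its speed limit or range.

ROBOT

A 7-joint arm with a two-finger parallel gripper is mounted at the origin on a cart in front of the work surface, level with it; the furniture and walls round the work are solid. World frame = base frame: x ahead of the robot, y to its left, z up, the work surface at z = 0. Lengths are in m, angles in rad, forces in N, time in s.
With the tool pointing down it reaches from about 0.35 to 0.775 m from the base axis. Payload 3.1 kg.
Tool frame: the origin (TCP) lies between the finger pads; the fingertips stand 22 mm ahead of it and the grasp point (between the pads) lies 3 mm ahead of it; z points along the fingers, x is the direction in which the jaws open and shut, and the axes are right-handed (so a half turn about z gives the same grasp; the last joint's range is limited). The gripper opens to 85 mm and grips with 20 to 120 N. Pads are 22 mm wide; open, the fingers measure 114 mm over their backs; the gripper's body (76 mm by 85 mm) begins 54 mm behind the grasp point. The pads swing forward as they close: fully open they stand 13 mm farther back than shut.
Start: joints at [-1.25, 0.311, 0.014, 1.512, -0.004, 1.319, -0.027], TCP at [0.195, 0.514, 0.253] pointing down, gripper open.
Joint ranges: [-2.7, 2.7], [-0.3, 1.91], [-1.27, 1.3], [0.12, 2.57], [-1.44, 4.58], [0.2, 2.03], [-3.05, 3.05]. Speed limits (rad/s): [2.79, 2.79, 3.14, 3.14, 3.14, 3.14, 3.14].

INTERFACE

Orientations are given as a unit quaternion [x, y, z, w].
In Python, from cell import robot gives the robot as it stands. The module is installed in compiled form; this text tells all that it offers.
- The arm moves only by the tool drive_tool, never from a script. Its argument "increments" is a list that holds one entry, the list of rows, each a list of 6 numbers: the shift along the tool's x, y, z scaled (see below), then the turn, a rotation vector about the tool's x, y, z scaled (see below). A call has 1 to 10 rows; each row shifts and turns the pose as measured when the row begins, along the tool's axes as they then stand; what a row does not reach is not made up. The controller multiplies each number of a shift by 0.025 m and each number of a turn by 4 degrees. A row lasts 1/8 s, in which the tool goes at most 62.5 mm and 10.7 degrees, less where a joint would pass 70% of its speed; a pose out of reach is approached as far as the arm can. A call with a number of a shift or a turn outside -1 to 1 is refused whole. A call with a gripper value outside its range is refused whole. "grip" is the opening, from 0 (shut) to 1 (fully open), set as the call begins (left out, the last holds). The fingers move at their own pace and stop on an object; the grip force is fixed at half the most. Time passes only in rows, so rows that do not move let the fingers close. It gives the time, the measured TCP pose, the force and the opening at its end, in the units of the state.
- robot.get_state(): the state, without advancing time (a new reading comes with each control period).
- robot.grab_frame(name): name is "scene" or "top"; returns a dict with "color" (384x512x3 uint8, blue, green, red), "range_z" (384x512 float32, m along the optical axis (not along the pixel's ray), 0 where there is no reading), "mtx" (3x3 intrinsics, pixels), "eye" and "orientation" of the camera in the world. Camera axes: x right, y down, z forward; pixel columns grow to the right and rows downward; lengths in m; the calibration is good to about 2 mm. A picture is of the moment at which its call begins.
- robot.close_job(): hands the job in, once; it reports no verdict.
The state is a dict: "time_s": time; "joint_positions": joint angles; "qd": joint speeds; "joint_torque": joint torques, N m; "eef_pos": TCP position; "orientation": TCP orientation; "force": force on the tool from outside, world axes, zero at the start; "ft_torque": the same for the moment, N m; "grip_width": finger opening in m.
Only numpy, scipy, OpenCV 4.12 (cv2) and the standard library are available. Lean on these libraries where they do the work, as an engineer would, in place of code of your own. Each camera call takes 0.05 s, during which the arm holds its last target.

## Working session

There is one attempt and no reset: what is moved stays moved. The work goes in short steps, Python scripts to look and compute and a tool call to move; the robot and the scene stay as the last step left them, time stands still between calls to the robot, and variables do not carry over. Pictures are saved under pics/ and viewed, and the job is handed in when it is done.

Besides the shell and the picture viewer there is one more tool, called after "Emit:" in YAML: its name, and indented under it one key for each argument. drive_tool: Moves the arm, as the interface text tells. Its arguments: {"type":"object","properties":{"increments":{"type":"array","items":{"type":"array","items":{"type":"array","items":{"type":"number"}}}},"grip":{"type":"number"}},"required":["increments"]}

```bash
mkdir -p pics
cat > h.py <<'E'
import numpy as np, cv2
from scipy.spatial.transform import Rotation as R
from cell import robot
def grab(n,tag):
    f=robot.grab_frame(n); cv2.imwrite(f'pics/{tag}.png',f['color']); np.savez(f'{tag}.npz',**{k:np.asarray(v) for k,v in f.items()}); return f
def rot(f):
    o=np.asarray(f['orientation']); return o if o.shape==(3,3) else R.from_quat(o).as_matrix()
def ray(f,u,v,z):
    d=rot(f)@np.linalg.solve(f['mtx'],[u,v,1.]); e=np.asarray(f['eye']); return e+d*(z-e[2])/d[2]
def cloud(f):
    h,w=f['range_z'].shape; u,v=np.meshgrid(np.arange(w),np.arange(h)); p=np.stack([u,v,np.ones_like(u)],-1)@np.linalg.inv(f['mtx']).T
    return (p*f['range_z'][...,None])@rot(f).T+np.asarray(f['eye'])
E
python3 - <<'E'
from h import *
for n in('top','scene'):
    f=grab(n,n+'0'); print(n,f['mtx'].tolist(),f['eye'],f['orientation'])
s=robot.get_state(); print(s)
E
```

```text
top [[406.23788380091594, 0.0, 261.43324959195826], [0.0, 406.23788380091594, 193.93687520167538], [0.0, 0.0, 1.0]] [ 0.41501993 -0.20415468  1.07103085] [ 0.71255557 -0.70042783  0.03822066 -0.01430366]
scene [[491.9929576505807, 0.0, 246.97068735727112], [0.0, 491.9929576505807, 190.5338328054067], [0.0, 0.0, 1.0]] [-0.17279101 -0.80358654  0.81641606] [ 0.82457023 -0.3681662   0.17663611 -0.39158303]
{'time_s': 0.1, 'joint_positions': array([-1.24969025,  0.31165055,  0.01400686,  1.51290139, -0.00437905,
        1.31920624, -0.02718157]), 'qd': array([-0.0001597 , -0.003386  , -0.00133075, -0.00223519,  0.00111229,
        0.00092912,  0.00016517]), 'joint_torque': array([ 3.86513975e-04, -3.80854297e+01,  1.46470419e-01, -2.31239998e+01,
        1.23101223e-02,  8.09961901e-03, -5.44835515e-06]), 'eef_pos': array([0.19497652, 0.51362723, 0.25232514]), 'orientation': array([ 8.23048052e-01,  5.67970743e-01, -8.45095344e-04,  6.52403033e-04]), 'force': array([-0.1555228 ,  0.70312479,  0.16773194]), 'ft_torque': array([ 0.04259755, -0.00242153,  0.00224837]), 'grip_width': 0.08501021166494424}
```

View pics/top0.png

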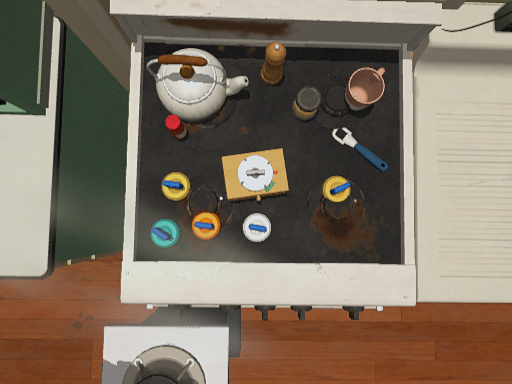

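View pics/scene0.png

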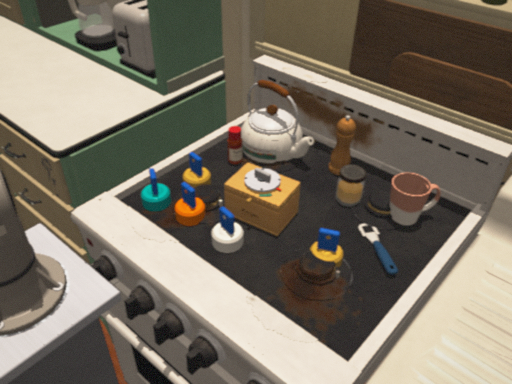

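The top view shows five capped items. Two are brass/yellow with blue wings, at (175,186) and (337,189), and they fit the description. The orange (206,225), turquoise (165,234) and white (256,227) ones are decoys. The lock is at (256,173). Next I'll enlarge the crops and measure.

```bash
cat > m.py <<'E'
from h import *
def wing(f,c,r=22,z=0.095):
    # blue wing-top by colour within r px, points filtered by cloud height
    hsv=cv2.cvtColor(f['color'],cv2.COLOR_BGR2HSV); P=cloud(f)
    m=cv2.inRange(hsv,(100,120,60),(125,255,255))>0
    yy,xx=np.mgrid[:384,:512]; m&=(np.hypot(xx-c[0],yy-c[1])<r)
    Z=P[...,2]; zt=np.percentile(Z[m],80); mt=m&(abs(Z-zt)<.008)
    q=P[mt]
    u=np.argwhere(mt)[:,::-1].astype(np.float32)
    w=np.array([ray(f,a,b,zt)[:2] for a,b in u],np.float32)
    (cx,cy),(a,b),ang=cv2.minAreaRect(w*1000)
    if a<b: ang+=90
    return dict(ztop=round(float(zt),4),rect=(round(cx,1),round(cy,1)),size=(round(max(a,b),1),round(min(a,b),1)),yaw=round((ang+90)%180-90,1),mean=q.mean(0).round(4),n=len(q))
E
python3 - <<'E'
from m import *
f=dict(np.load('top0.npz'))
P=cloud(f)
for c in[(175,186),(337,189)]: print(wing(f,c))
# lock
for z in(.107,.130): print(ray(f,256,173,z))
hsv=cv2.cvtColor(f['color'],cv2.COLOR_BGR2HSV)
print('plate z',np.median(P[160:166,245:268,2]),'cooktop',np.median(P[120:130,240:280,2]), 'base',ray(f,165,370,0))
Z=P[...,2]; 
# plate: bright low-sat at height ~.107
m=(hsv[...,1]<60)&(hsv[...,2]>150); yy,xx=np.mgrid[:384,:512]; m&=(np.hypot(xx-256,yy-173)<26)&(abs(Z-.107)<.008)
u=np.argwhere(m)[:,::-1]; w=np.array([ray(f,a,b,.107)[:2] for a,b in u],np.float32)
print('plate',cv2.minEnclosingCircle(w*1000),len(w))
m2=(np.hypot(xx-256,yy-173)<26)&(Z>.12); w=np.array([ray(f,a,b,.13)[:2] for a,b in np.argwhere(m2)[:,::-1]],np.float32)
print('bar',cv2.minAreaRect(w*1000),len(w),Z[m2].mean())
# box lid
m3=(np.hypot(xx-256,yy-173)<60)&(abs(Z-.095)<.006); w=np.array([ray(f,a,b,.095)[:2] for a,b in np.argwhere(m3)[:,::-1]],np.float32); print('lid',cv2.minAreaRect(w*1000))
red=cv2.inRange(hsv,(0,150,100),(6,255,255))>0; red&=(np.hypot(xx-256,yy-173)<40); print('red',np.argwhere(red)[:,::-1].tolist())
im=f['color']
a=[cv2.resize(im[y-40:y+40,x-40:x+40],(390,390),interpolation=cv2.INTER_CUBIC) for x,y in[(185,195),(337,189)]]
cv2.imwrite('pics/crop_keys.png',np.hstack(a)); cv2.imwrite('pics/crop_lock.png',cv2.resize(im[135:210,210:300],(720,600),interpolation=cv2.INTER_CUBIC))
E
```

```text
{'ztop': 0.0961, 'rect': (508.7, -20.6), 'size': (41.5, 11.7), 'yaw': 82.3, 'mean': array([ 0.5091, -0.0196,  0.0942]), 'n': 84}
{'ztop': 0.096, 'rect': (507.9, -431.1), 'size': (41.8, 10.8), 'yaw': -62.6, 'mean': array([ 0.5078, -0.4312,  0.0943]), 'n': 80}
[ 0.53699644 -0.2224435   0.107     ]
[ 0.5340863  -0.22200716  0.13      ]
plate z 0.10763325462890216 cooktop 0.0002600238809976618 base [ 0.04171414 -0.00161497  0.        ]
plate ((538.4588012695312, -219.69253540039062), 42.431766510009766) 835
bar ((525.3233032226562, -226.29559326171875), (50.13447952270508, 92.89630889892578), 18.65699577331543) 94 0.2087211569168595
lid ((495.7043151855469, -226.9816436767578), (192.2216796875, 149.44769287109375), 9.358237266540527)
red [[273, 172], [274, 172], [275, 172], [276, 172], [277, 172], [276, 173]]
```

View pics/crop_keys.png

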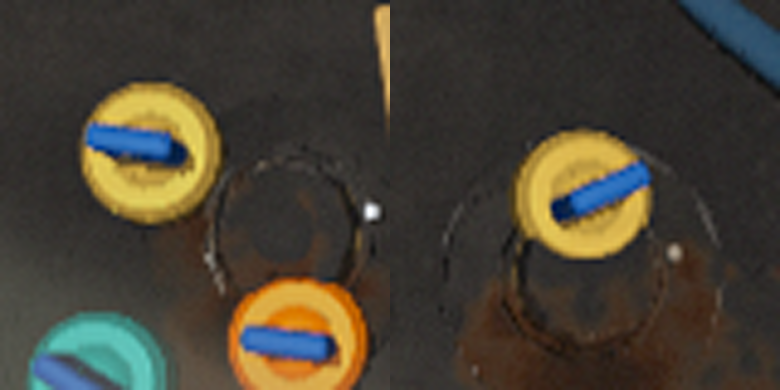

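View pics/crop_lock.png

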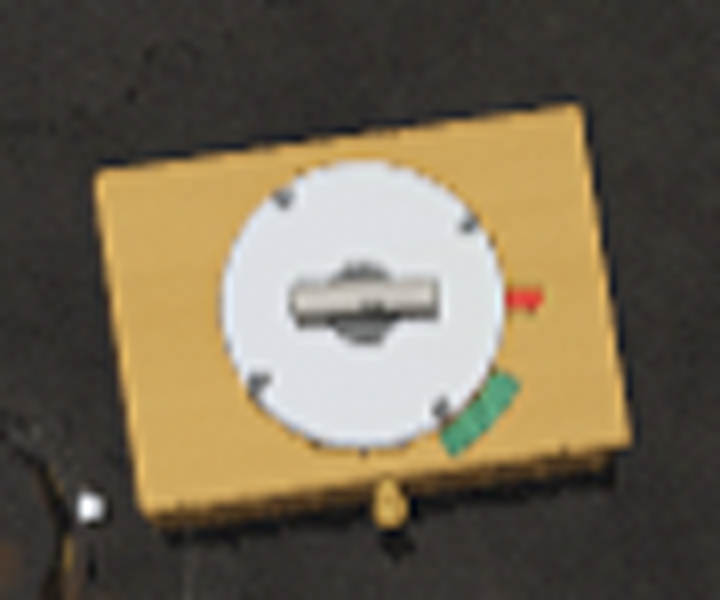

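Both crops show plain brass bells with blue wings, so the left key (A) and the right key (B) are the ones meant. In the lock crop, the pointer is at about 0.1 rad and the green arc is clockwise of it. Now I'll get the bar yaw and build a small planner.

```bash
cat > plan.py <<'E'
from h import *
def plan(x,y,z,yaw,step=.95,half=True,rmax=1.0,gain=1.0):
    s=robot.get_state(); p=np.array(s['eef_pos']); r=R.from_quat(s['orientation'])
    def tgt(a): return R.from_matrix(np.array([[np.cos(a),np.sin(a),0],[np.sin(a),-np.cos(a),0],[0,0,-1.]]))
    T=tgt(np.radians(yaw)); T2=tgt(np.radians(yaw+180))
    if half and (r.inv()*T2).magnitude()<(r.inv()*T).magnitude(): T=T2
    g=np.array([x,y,z]); rows=[]
    for i in range(60):
        d=r.inv().apply(g-p)/.025; w=np.degrees((r.inv()*T).as_rotvec())/4
        k=max(1,np.abs(d).max()/step); kw=max(1,np.abs(w).max()/rmax)
        if np.abs(d).max()<.03 and np.abs(w).max()<.05: break
        row=np.r_[d/k,w/kw].round(2); rows.append(row.tolist())
        p=p+r.apply(row[:3]*.025); r=r*R.from_rotvec(np.radians(row[3:]*4))
    print('t',s['time_s'],'pos',np.round(s['eef_pos'],4),'F',np.round(s['force'],1),'w',round(s['grip_width'],4),'j7',round(s['joint_positions'][6],2),'n',len(rows))
    for i in range(0,len(rows),10): print([rows[i:i+10]])
E
python3 - <<'E'
from h import *
f=dict(np.load('top0.npz'))
c=lambda u,v:(210+(u+.5)/8-.5,135+(v+.5)/8-.5)
d=lambda p,q:np.degrees(np.arctan2(*(q-p)[[1,0]]))
a,b=ray(f,*c(292,303),.130),ray(f,*c(438,298),.130);print('bar',a,b,(a+b)/2,d(a,b))
pc=ray(f,*c(363,305),.107);pr=ray(f,*c(525,298),.10);print('plate',pc,'pointer yaw',d(pc,pr))
l,r=ray(f,*c(95,170),.095),ray(f,*c(577,103),.095);print('lid edge',d(l,r),np.linalg.norm(l-r))
l2=ray(f,*c(145,515),.095); r2=ray(f,*c(632,442),.095); print('lid centre',(l+r+l2+r2)/4, d(l2,r2))
from plan import plan
plan(.509,-.020,.17,-7.7)
E
```

```text
bar [ 0.53493692 -0.19882911  0.13      ] [ 0.53726868 -0.24136179  0.13      ] [ 0.5361028  -0.22009545  0.13      ] -86.86202557166534
plate [ 0.53769643 -0.21989273  0.107     ] pointer yaw -85.31902761176366
lid edge -80.74211387701192 0.14774104242689956
lid centre [ 0.53868782 -0.22009008  0.095     ] -80.40306132848224
t 0.1 pos [0.195  0.5136 0.2523] F [-0.2  0.7  0.2] w 0.085 j7 -0.03 n 24
[[[-0.76, 0.95, 0.16, 0.0, 0.0, 1.0], [-0.66, 0.95, 0.16, 0.0, 0.0, 1.0], [-0.56, 0.95, 0.15, 0.0, 0.0, 1.0], [-0.48, 0.95, 0.14, 0.0, 0.0, 1.0], [-0.4, 0.95, 0.14, 0.0, 0.0, 1.0], [-0.32, 0.95, 0.13, 0.0, 0.0, 1.0], [-0.25, 0.95, 0.13, 0.0, 0.0, 1.0], [-0.18, 0.95, 0.13, 0.0, 0.0, 1.0], [-0.11, 0.95, 0.13, 0.0, 0.0, 1.0], [-0.05, 0.95, 0.13, 0.0, 0.0, 1.0]]]
[[[0.02, 0.95, 0.13, 0.0, 0.0, 1.0], [0.09, 0.95, 0.13, 0.0, 0.0, 1.0], [0.15, 0.95, 0.13, 0.0, 0.0, 1.0], [0.22, 0.95, 0.13, 0.0, 0.0, 1.0], [0.3, 0.95, 0.13, 0.01, 0.0, 1.0], [0.37, 0.95, 0.14, 0.0, 0.0, 1.0], [0.45, 0.95, 0.14, 0.01, 0.0, 1.0], [0.53, 0.95, 0.14, 0.0, 0.01, 1.0], [0.62, 0.95, 0.15, 0.01, 0.0, 1.0], [0.72, 0.95, 0.16, -0.0, 0.0, 0.23]]]
[[[0.75, 0.95, 0.16, -0.0, 0.0, -0.0], [0.75, 0.95, 0.16, -0.0, 0.0, -0.0], [0.75, 0.95, 0.17, -0.0, 0.0, -0.0], [0.24, 0.3, 0.05, -0.0, 0.0, -0.0]]]
```

Emit:
drive_tool:
  increments:
    - [[-0.76,0.95,0.1,0,0,1],[-0.66,0.95,0.1,0,0,1],[-0.56,0.95,0.1,0,0,1],[-0.48,0.95,0.1,0,0,1],[-0.4,0.95,0.1,0,0,1],[-0.32,0.95,0.1,0,0,1],[-0.25,0.95,0.1,0,0,1],[-0.18,0.95,0.1,0,0,1],[-0.11,0.95,0.1,0,0,1],[-0.05,0.95,0.1,0,0,1]]
  grip: 1

```text
time_s: 1.35
eef_pos: [0.3283, 0.2776, 0.2236]
orientation: [0.971, 0.238, -0.003, 0.002]
force: [0.4, -0.8, 0.1]
grip_width: 0.0853
```

```bash
python3 -c "
from plan import plan
plan(.509,-.020,.15,-7.7)"
```

```text
t 1.35 pos [0.3283 0.2776 0.2236] F [ 0.4 -0.8  0.1] w 0.0853 j7 -0.24 n 13
[[[0.06, 0.95, 0.2, 0.01, 0.01, 1.0], [0.13, 0.95, 0.21, 0.01, 0.01, 1.0], [0.2, 0.95, 0.21, 0.01, 0.01, 1.0], [0.27, 0.95, 0.21, 0.01, 0.01, 1.0], [0.34, 0.95, 0.21, 0.01, 0.01, 1.0], [0.42, 0.95, 0.22, 0.01, 0.01, 1.0], [0.5, 0.95, 0.23, 0.01, 0.01, 1.0], [0.59, 0.95, 0.24, 0.0, 0.0, 1.0], [0.68, 0.95, 0.25, 0.0, 0.01, 0.81], [0.77, 0.95, 0.26, 0.0, -0.0, 0.0]]]
[[[0.77, 0.95, 0.26, 0.0, -0.0, 0.0], [0.77, 0.95, 0.25, 0.0, -0.0, 0.0], [0.61, 0.76, 0.21, 0.0, -0.0, 0.0]]]
```

Emit:
drive_tool:
  increments:
    - [[0.06,0.95,0.2,0.01,0.01,1.0],[0.13,0.95,0.21,0.01,0.01,1.0],[0.2,0.95,0.21,0.01,0.01,1.0],[0.27,0.95,0.21,0.01,0.01,1.0],[0.34,0.95,0.21,0.01,0.01,1.0],[0.42,0.95,0.22,0.01,0.01,1.0],[0.5,0.95,0.23,0.01,0.01,1.0],[0.59,0.95,0.24,0.0,0.0,1.0],[0.68,0.95,0.25,0.0,0.01,0.81],[0.77,0.95,0.26,0.0,0,0.0]]

```text
time_s: 2.6
eef_pos: [0.4677, 0.0343, 0.1643]
orientation: [0.996, -0.09, 0.001, 0.0]
force: [-0.2, 0.0, 0.1]
grip_width: 0.086
```

```bash
python3 -c "
from plan import plan
plan(.509,-.020,.15,-7.7)"
```

```text
t 2.6 pos [0.4677 0.0343 0.1643] F [-0.2  0.   0.1] w 0.086 j7 -0.14 n 3
[[[0.95, 0.87, 0.27, -0.0, -0.04, -0.66], [0.95, 0.95, 0.29, -0.0, 0.0, 0.0], [0.07, 0.07, 0.02, -0.0, 0.0, 0.0]]]
```

Emit:
drive_tool:
  increments:
    - [[0.95,0.87,0.27,0,-0.04,-0.66],[0.95,0.95,0.29,0,0,0],[0.1,0.1,0.02,0,0,0],[0,0,0,0,0,0]]

```text
time_s: 3.1
eef_pos: [0.5114, -0.0292, 0.1479]
orientation: [0.997, -0.073, -0.0, 0.002]
force: [-0.2, 0.9, -0.5]
grip_width: 0.0854
```

Run:
```python
from plan import *
plan(.509,-.020,.072,-7.7,step=.8)
f=grab('scene','scene1')
cv2.imwrite('pics/s1c.png',cv2.resize(f['color'][60:260,90:290],(600,600)))
```

```text
t 3.1 pos [ 0.5114 -0.0292  0.1479] F [-0.2  0.9 -0.5] w 0.0854 j7 0.08 n 4
[[[-0.04, -0.09, 0.8, 0.04, 0.01, -0.16], [-0.04, -0.09, 0.8, 0.0, 0.0, -0.0], [-0.04, -0.1, 0.8, 0.0, 0.0, -0.0], [-0.02, -0.07, 0.64, 0.0, 0.0, -0.0]]]
```

View pics/s1c.png

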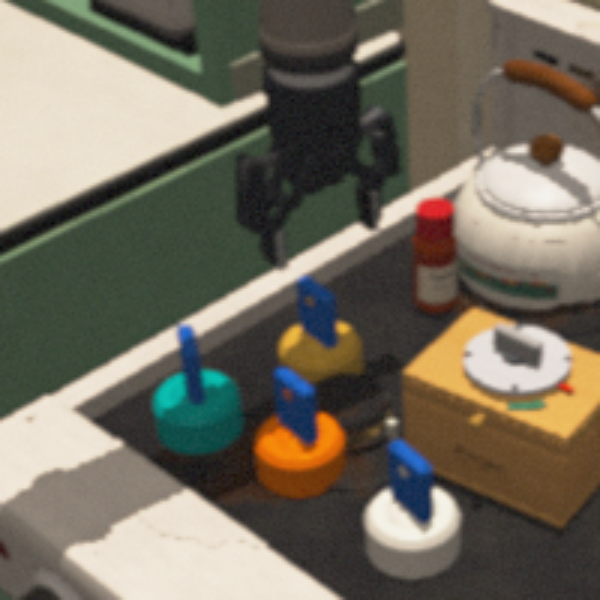

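The open fingers are above key A (yellow, crop (318,330)), and its wing lies between them. Clear of the red bottle. I'll align sideways first, then go down.

Emit:
drive_tool:
  increments:
    - [[-0.1,-0.33,0.5,0.04,0.01,-0.16],[0,0,0.5,0,0,0],[0,0,0.5,0,0,0],[0,0,0.5,0,0,0]]

```text
time_s: 3.65
eef_pos: [0.5091, -0.0162, 0.0952]
orientation: [0.998, -0.064, 0.0, -0.001]
force: [-0.2, 0.6, -0.7]
grip_width: 0.0858
```

Run:
```python
from plan import *
plan(.509,-.020,.072,-7.7,step=.8)
```

```text
t 3.65 pos [ 0.5091 -0.0162  0.0952] F [-0.2  0.6 -0.7] w 0.0858 j7 0.11 n 2
[[[0.01, 0.13, 0.8, -0.03, -0.0, 0.09], [0.0, 0.02, 0.13, -0.0, -0.0, 0.0]]]
```

Emit:
drive_tool:
  increments:
    - [[0.01,0.08,0.4,-0.02,0,0.09],[0,0.03,0.4,0,0,0],[0,0,0.1,0,0,0]]

```text
time_s: 4.03
eef_pos: [0.508, -0.0194, 0.0698]
orientation: [0.998, -0.067, -0.001, -0.0]
force: [0.1, 0.2, -0.3]
grip_width: 0.0856
```

Run:
```python
from plan import *
plan(.509,-.020,.072,-7.7,step=.8)
```

```text
t 4.025 pos [ 0.508  -0.0194  0.0698] F [ 0.1  0.2 -0.3] w 0.0856 j7 0.13 n 1
[[[0.04, 0.02, -0.09, 0.0, 0.03, -0.01]]]
```

Emit:
drive_tool:
  increments:
    - [[0,0,-0.08,0,0,0],[0,0,0,0,0,0],[0,0,0,0,0,0],[0,0,0,0,0,0],[0,0,0,0,0,0]]
  grip: 0

```text
time_s: 4.65
eef_pos: [0.509, -0.0197, 0.0729]
orientation: [0.998, -0.068, 0.0, -0.0]
force: [0.2, 1.0, -0.4]
grip_width: 0.0134
```

Run:
```python
from plan import *
s=robot.get_state(); print(s['eef_pos'],s['grip_width'],s['force'])
plan(s['eef_pos'][0],s['eef_pos'][1],.235,4)
```

```text
[ 0.50902929 -0.01967776  0.07291421] 0.013367596738612323 [ 0.24870886  1.00350799 -0.41592901]
t 4.65 pos [ 0.509  -0.0197  0.0729] F [ 0.2  1.  -0.4] w 0.0134 j7 0.13 n 7
[[[0.0, -0.0, -0.95, -0.0, -0.0, -1.0], [0.0, -0.0, -0.95, -0.0, -0.0, -1.0], [0.0, -0.0, -0.95, -0.01, -0.0, -0.94], [0.0, -0.0, -0.95, 0.0, -0.0, 0.0], [0.0, -0.0, -0.95, 0.0, -0.0, 0.0], [0.0, -0.0, -0.95, 0.0, -0.0, 0.0], [0.0, -0.0, -0.78, 0.0, -0.0, 0.0]]]
```

Emit:
drive_tool:
  increments:
    - [[0,0,-0.5,0,0,0],[0,0,-0.9,0,0,-0.8],[0,0,-0.9,0,0,-0.8],[0,0,-0.9,0,0,-0.8],[0,0,-0.9,0,0,-0.5],[0,0,-0.9,0,0,0],[0,0,-0.9,0,0,0],[0,0,-0.4,0,0,0]]

```text
time_s: 5.65
eef_pos: [0.5072, -0.0204, 0.2385]
orientation: [0.999, 0.036, -0.001, -0.0]
force: [-0.0, -0.9, -1.7]
grip_width: 0.0134
```

Run:
```python
from plan import *
plan(.5378,-.220,.235,4,step=.9)
```

```text
t 5.65 pos [ 0.5072 -0.0204  0.2385] F [-0.  -0.9 -1.7] w 0.0134 j7 0.21 n 9
[[[0.07, 0.9, 0.02, -0.0, 0.02, 0.03], [0.07, 0.9, 0.01, -0.0, -0.0, 0.0], [0.07, 0.9, 0.02, -0.0, -0.0, 0.0], [0.08, 0.9, 0.01, -0.0, -0.0, 0.0], [0.07, 0.9, 0.02, -0.0, -0.0, 0.0], [0.08, 0.9, 0.01, -0.0, -0.0, 0.0], [0.07, 0.9, 0.02, -0.0, -0.0, 0.0], [0.08, 0.9, 0.01, -0.0, -0.0, 0.0], [0.07, 0.85, 0.02, -0.0, -0.0, 0.0]]]
```

Emit:
drive_tool:
  increments:
    - [[0.07,0.6,0,0,0.02,0.03],[0.1,0.9,0,0,0,0],[0.1,0.9,0.02,0,0,0],[0.15,0.9,0.02,0,0,0],[0.15,0.9,0.02,0,0,0],[0.15,0.9,0.02,0,0,0],[0.15,0.9,0.02,0,0,0],[0.15,0.9,0.02,0,0,0],[0.1,0.5,0,0,0,0],[0,0,0,0,0,0]]

```text
time_s: 6.9
eef_pos: [0.5414, -0.219, 0.2258]
orientation: [1.0, 0.03, -0.009, 0.001]
force: [0.1, 0.4, -1.5]
grip_width: 0.0133
```

Run:
```python
from plan import *
plan(.5378,-.220,.235,4,step=.9)
f=grab('scene','scene2')
cv2.imwrite('pics/s2c.png',cv2.resize(f['color'][60:260,160:360],(600,600)))
f=grab('top','top2')
cv2.imwrite('pics/t2c.png',cv2.resize(f['color'][120:240,200:320],(600,600)))
```

```text
t 6.9 pos [ 0.5414 -0.219   0.2258] F [ 0.1  0.4 -1.5] w 0.0133 j7 0.62 n 1
[[[-0.15, 0.03, -0.37, 0.03, 0.27, -0.14]]]
```

View pics/s2c.png

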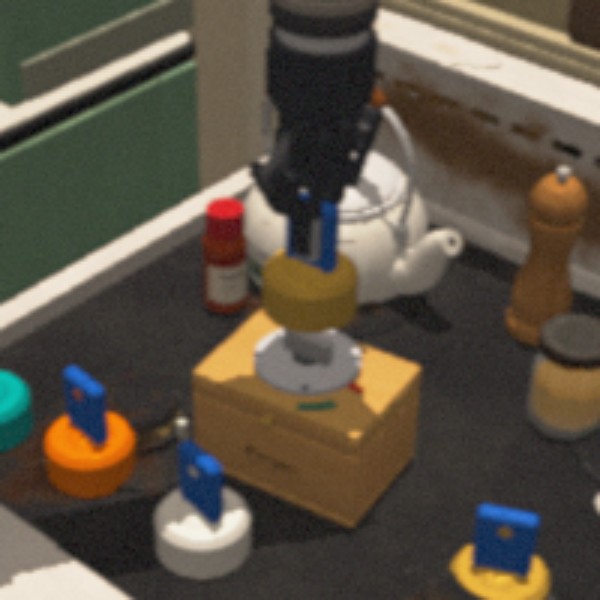

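View pics/t2c.png

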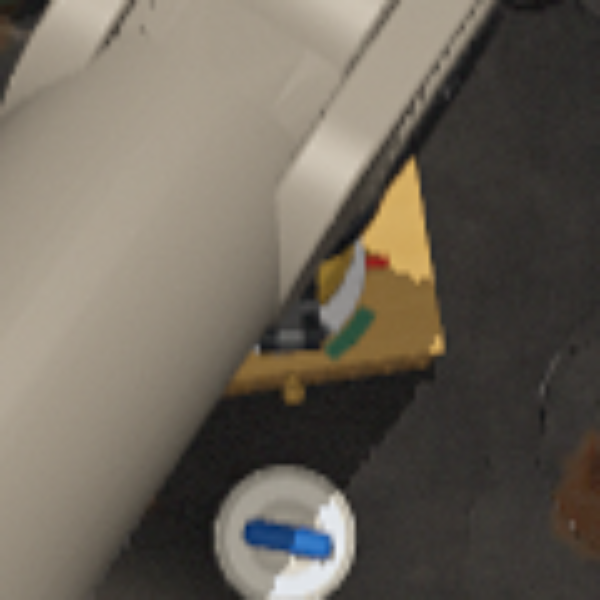

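The held key is upright just above the turn bar. The red pointer stays visible in the top view at crop (377,262). Correct the pose and lower.

Emit:
drive_tool:
  increments:
    - [[-0.15,0.03,-0.1,0.03,0.27,-0.14],[0,0,0,0,0,0]]

```text
time_s: 7.25
eef_pos: [0.5381, -0.216, 0.2288]
orientation: [0.999, 0.038, 0.001, -0.001]
force: [-0.0, -0.3, -2.3]
grip_width: 0.0135
```

Run:
```python
from plan import *
plan(.5378,-.220,.182,4,step=.5)
```

```text
t 7.25 pos [ 0.5381 -0.216   0.2288] F [-0.  -0.3 -2.3] w 0.0135 j7 0.64 n 4
[[[-0.01, 0.04, 0.5, -0.04, -0.03, 0.09], [-0.01, 0.04, 0.5, -0.0, -0.0, 0.0], [-0.0, 0.05, 0.5, -0.0, -0.0, 0.0], [-0.0, 0.03, 0.37, -0.0, -0.0, 0.0]]]
```

Emit:
drive_tool:
  increments:
    - [[0,0.14,0.3,-0.04,-0.03,0.09],[0,0.03,0.4,0,0,0],[0,0,0.4,0,0,0],[0,0,0.4,0,0,0],[0,0,0.25,0,0,0]]

```text
time_s: 7.88
eef_pos: [0.5386, -0.2188, 0.1818]
orientation: [0.999, 0.036, -0.0, -0.001]
force: [0.3, 0.3, -1.7]
grip_width: 0.0134
```

Run:
```python
from plan import *
plan(.5378,-.220,.180,4,step=.5)
```

```text
t 7.875 pos [ 0.5386 -0.2188  0.1818] F [ 0.3  0.3 -1.7] w 0.0134 j7 0.66 n 1
[[[-0.04, 0.04, 0.07, -0.02, 0.0, 0.03]]]
```

Emit:
drive_tool:
  increments:
    - [[-0.04,0.04,0.04,0,0,0],[0,0,0,0,0,0.8],[0,0,0,0,0,1],[0,0,0,0,0,1],[0,0,0,0,0,1],[0,0,0,0,0,1],[0,0,0,0,0,1],[0,0,0,0,0,1],[0,0,0,0,0,1],[0,0,0,0,0,1]]

```text
time_s: 9.12
eef_pos: [0.5358, -0.2214, 0.1815]
orientation: [0.961, -0.278, -0.001, -0.0]
force: [0.8, -0.1, -2.8]
grip_width: 0.0132
```

Run:
```python
from plan import *
s=robot.get_state(); print(s['ft_torque'], R.from_quat(s['orientation']).as_matrix()[:,0], s['qd'][6])
plan(.5378,-.220,.180,4-40,step=.5)
f=grab('top','top3')
cv2.imwrite('pics/t3c.png',cv2.resize(f['color'][120:240,200:320],(600,600)))
```

```text
[0.04222465 0.08412233 0.01461867] [ 0.84556442 -0.53386672 -0.00267072] -0.4915558722742886
t 9.125 pos [ 0.5358 -0.2214  0.1815] F [ 0.8 -0.1 -2.8] w 0.0132 j7 0.09 n 1
[[[0.04, -0.09, 0.06, 0.01, 0.04, 0.93]]]
```

View pics/t3c.png

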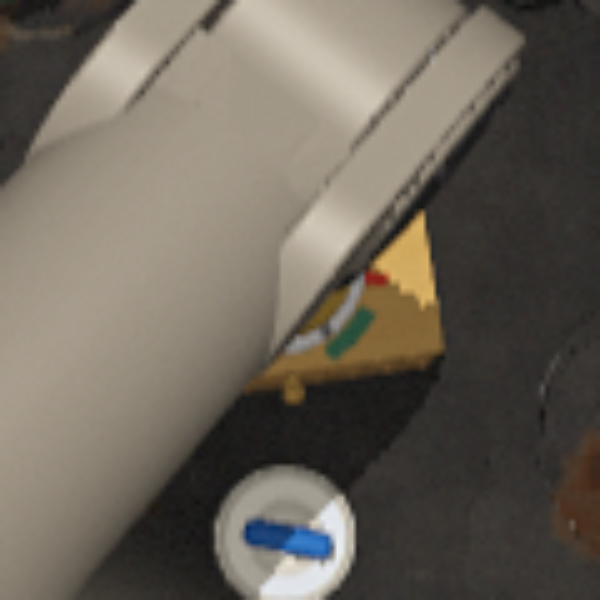

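The pointer moved clockwise from (377,262) to (377,279), so key A seems to engage. Keep turning.

Emit:
drive_tool:
  increments:
    - [[0.04,-0.07,0.04,0,0.02,1],[0,0,0,0,0,1],[0,0,0,0,0,1],[0,0,0,0,0,1],[0,0,0,0,0,1],[0,0,0,0,0,1],[0,0,0,0,0,0]]

```text
time_s: 10.05
eef_pos: [0.5358, -0.2202, 0.1806]
orientation: [0.881, -0.474, -0.003, 0.001]
force: [-0.7, -0.5, -2.5]
grip_width: 0.0133
```

Run:
```python
from plan import *
plan(.5378,-.220,.180,4-72,step=.5)
f=grab('top','top4')
cv2.imwrite('pics/t4c.png',cv2.resize(f['color'][120:240,200:320],(600,600)))
```

```text
t 10.05 pos [ 0.5358 -0.2202  0.1806] F [-0.7 -0.5 -2.5] w 0.0133 j7 -0.29 n 3
[[[0.04, -0.07, 0.02, 0.02, 0.02, 1.0], [-0.0, -0.0, 0.0, 0.02, 0.02, 1.0], [-0.0, -0.0, 0.0, 0.02, 0.01, 0.86]]]
```

View pics/t4c.png

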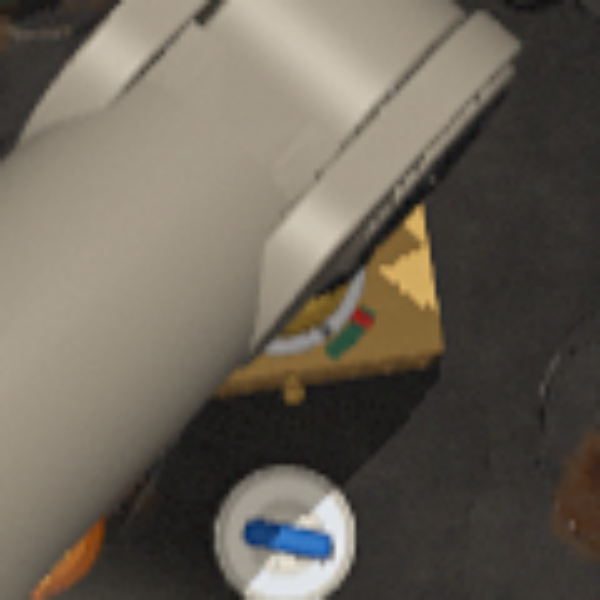

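The pointer at (364,318) has entered the green arc. Turn about 12° more, toward the middle of the arc.

Emit:
drive_tool:
  increments:
    - [[0.04,-0.07,0.02,0.02,0.02,1],[0,0,0,0.02,0.02,1],[0,0,0,0,0,1],[0,0,0,0,0,0]]

```text
time_s: 10.6
eef_pos: [0.5364, -0.2195, 0.1803]
orientation: [0.826, -0.563, -0.002, 0.0]
force: [0.1, -0.5, -2.8]
grip_width: 0.013
```

Run:
```python
from plan import *
plan(.5378,-.220,.180,4-74,step=.5)
f=grab('top','top5')
cv2.imwrite('pics/t5c.png',cv2.resize(f['color'][120:240,200:320],(600,600)))
```

```text
t 10.6 pos [ 0.5364 -0.2195  0.1803] F [ 0.1 -0.5 -2.8] w 0.013 j7 -0.47 n 1
[[[0.04, -0.04, 0.01, 0.04, 0.06, 0.37]]]
```

View pics/t5c.png

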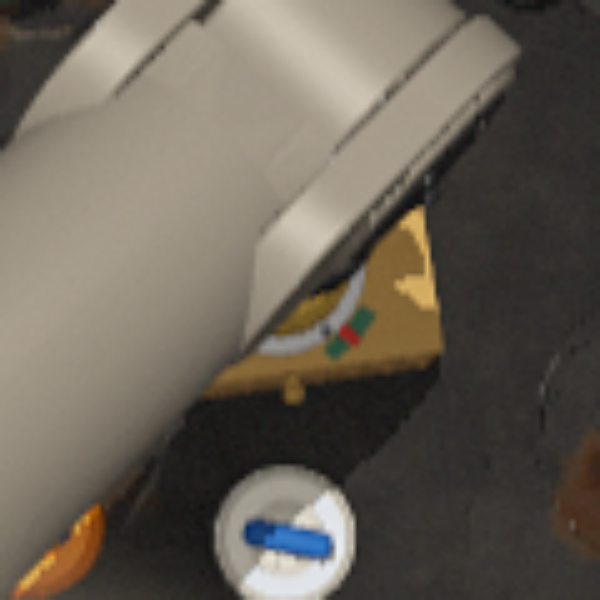

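The pointer is mid-green at (350,335) and the rim is at about 107 mm, on the plate. Release and go up.

Emit:
drive_tool:
  increments:
    - [[0,0,0,0,0,0],[0,0,0,0,0,0],[0,0,0,0,0,0],[0,0,0,0,0,0]]
  grip: 1

```text
time_s: 11.15
eef_pos: [0.5377, -0.2205, 0.1822]
orientation: [0.827, -0.562, -0.0, -0.001]
force: [1.2, 0.6, -0.5]
grip_width: 0.0843
```

Emit:
drive_tool:
  increments:
    - [[0,0,-0.3,0,0,0],[0,0,-0.5,0,0,0],[0,0,-0.8,0,0,0],[0,0,-0.9,0,0,0],[0,0,-0.9,0,0,0],[0,0,-0.9,0,0,0]]

```text
time_s: 11.9
eef_pos: [0.5374, -0.2207, 0.2958]
orientation: [0.827, -0.562, -0.0, -0.0]
force: [0.0, -0.2, -0.6]
grip_width: 0.0853
```

Run:
```python
from plan import *
plan(.40,.10,.30,-60,step=.9)
f=grab('scene','scene6')
cv2.imwrite('pics/s6c.png',cv2.resize(f['color'][60:260,160:360],(600,600)))
```

```text
t 11.9 pos [ 0.5374 -0.2207  0.2958] F [ 0.  -0.2 -0.6] w 0.0853 j7 -0.53 n 16
[[[-0.9, 0.02, -0.01, -0.0, 0.0, -1.0], [-0.9, -0.04, -0.01, -0.01, 0.01, -1.0], [-0.9, -0.1, -0.01, 0.0, -0.0, -0.1], [-0.9, -0.11, -0.01, 0.0, -0.0, 0.0], [-0.9, -0.11, -0.01, 0.0, -0.0, 0.0], [-0.9, -0.11, -0.01, 0.0, -0.0, 0.0], [-0.9, -0.11, -0.01, 0.0, -0.0, 0.0], [-0.9, -0.11, -0.01, 0.0, -0.0, 0.0], [-0.9, -0.11, -0.01, 0.0, -0.0, 0.0], [-0.9, -0.1, -0.01, 0.0, -0.0, 0.0]]]
[[[-0.9, -0.11, -0.01, 0.0, -0.0, 0.0], [-0.9, -0.1, -0.01, 0.0, -0.0, 0.0], [-0.9, -0.11, -0.01, 0.0, -0.0, 0.0], [-0.9, -0.1, -0.02, 0.0, -0.0, 0.0], [-0.9, -0.11, -0.01, 0.0, -0.0, 0.0], [-0.37, -0.04, -0.01, 0.0, -0.0, 0.0]]]
```

View pics/s6c.png

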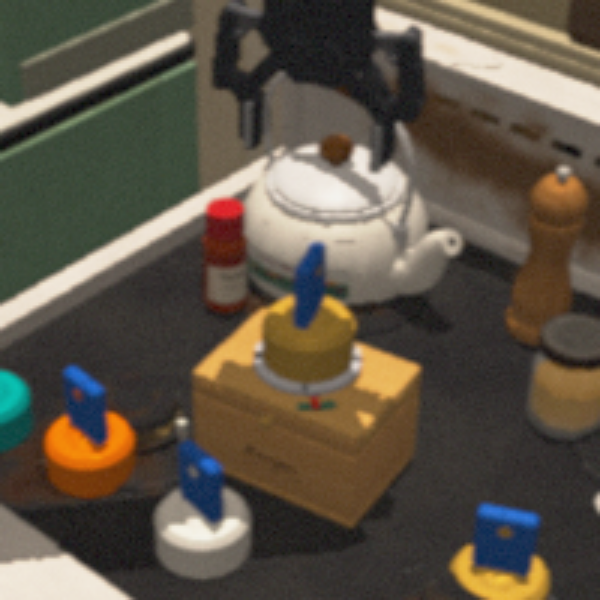

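Key A is sitting flat on the plate, with the pointer in the green arc at crop (315,403). I'll move the arm aside for a clear top view to measure from.

Emit:
drive_tool:
  increments:
    - [[-0.9,-0.11,-0.01,0,0,0],[-0.9,-0.11,-0.01,0,0,0],[-0.9,-0.11,-0.01,0,0,0],[-0.9,-0.11,-0.01,0,0,0],[-0.9,-0.11,-0.01,0,0,0],[-0.9,-0.11,-0.01,0,0,0],[-0.9,-0.11,-0.01,0,0,0],[-0.9,-0.11,-0.01,0,0,0],[-0.6,-0.11,-0.01,0,0,0],[0,0,0,0,0,0]]

```text
time_s: 13.2
eef_pos: [0.4894, -0.0291, 0.3076]
orientation: [0.826, -0.564, 0.008, -0.004]
force: [0.5, 0.1, -0.6]
grip_width: 0.0854
```

Run:
```python
from m import *
f=grab('top','top7')
cv2.imwrite('pics/t7c.png',cv2.resize(f['color'][120:240,170:370],(800,480)))
for c in[(256,170),(337,189)]:
    try: print(wing(f,c,26))
    except Exception as e: print(e)
print(robot.get_state()['eef_pos'],robot.get_state()['time_s'])
```

```text
{'ztop': 0.2023, 'rect': (537.4, -219.1), 'size': (41.1, 12.4), 'yaw': 22.6, 'mean': array([ 0.5376, -0.2193,  0.2012]), 'n': 106}
{'ztop': 0.096, 'rect': (507.7, -430.6), 'size': (42.9, 10.8), 'yaw': -62.6, 'mean': array([ 0.5077, -0.431 ,  0.0943]), 'n': 80}
[ 0.48946322 -0.03025266  0.30763989] 13.25
```

View pics/t7c.png

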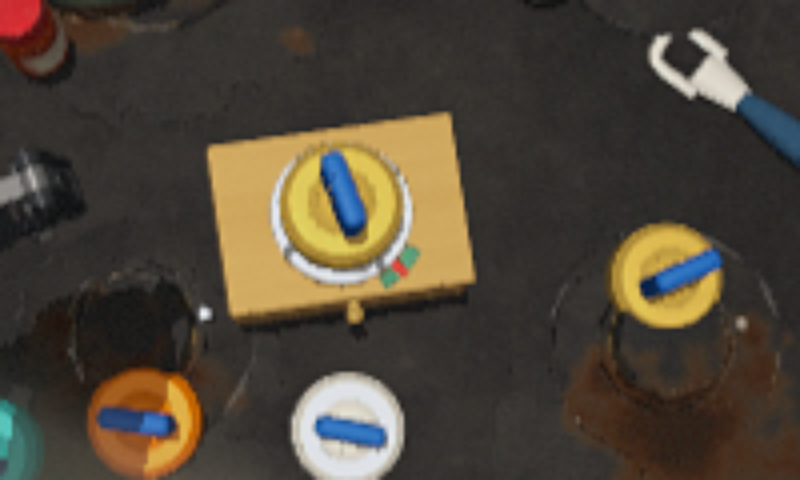

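The top view shows key A flat on the lock, with its wing top at 0.202 m and its centre within 1–2 mm of the axis. The pointer at crop (402,268) is mid-green, and key B stands untouched at crop (668,275). Hand in.

```bash
python3 -c "
from h import *
print(robot.close_job(), robot.get_state()['time_s'])"
```

```text
the job is handed in; nothing more can be done
the job is handed in; nothing more can be done
```

The first brass key I tried, the left one (key A), turned the lock, so I never had to swap keys. I set it over the turn bar, turned it clockwise until the pointer was on the green mark, let go and moved the arm clear.

- **Lock:** in the last top view the red pointer sits about mid-green, which I read by eye as roughly 0.87 rad.
- **Key A:** its wing top is at 0.202 m, so the wing centre is about 67 mm above the plate. It is within about 1 mm of the lock axis, and its upright stance I judged from the pictures.
- **Key B:** it was never touched and still stands upright on the cooktop, with its measured position within about 1 mm of the start.
- **Robot:** the gripper is open and clear of everything. The job was handed in at about 13.3 s.

None of my checks failed or disagreed, and the hand-in gave no verdict.

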